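# Slide the cutlery compartment over to its other catch

## Robot

A 7-joint arm with a two-finger parallel gripper is mounted at the origin on the work surface. World frame = base frame: x ahead of the robot, y to its left, z up, the work surface at z = 0. Lengths are in m, angles in rad, forces in N, time in s.
With the tool pointing down it reaches from about 0.35 to 0.9 m from the base axis. Payload 19.9 kg.
Tool frame: the origin (TCP) lies between the finger pads; the fingertips stand 14 mm ahead of it and the grasp point (between the pads) lies 5 mm behind it; z points along the fingers, y is the line along which they close (so a half turn about z gives the same grasp; the last joint's range is limited). The gripper opens to 85 mm and grips with 20 to 120 N. Pads are 22 mm wide; open, the fingers measure 114 mm over their backs; the gripper's body (76 mm by 85 mm) begins 54 mm behind the grasp point. The pads swing forward as they close: fully open they stand 13 mm farther back than shut.
Start: joints at [1.087, 0.417, -0.01, 1.614, 0.005, 1.111, -0.053], TCP at [0.267, -0.565, 0.22] pointing down, gripper open.
Joint ranges: [-2.81, 2.81], [-0.39, 2.02], [-1.27, 1.25], [0.06, 2.57], [-1.19, 4.33], [0.19, 2], [-2.82, 2.82]. Speed limits (rad/s): [1.89, 1.89, 2.39, 2.39, 3.01, 3.01, 3.01].

## Interface

Orientations are given as a unit quaternion [w, x, y, z].
In Python, from rig import r, grab_frame, job gives the robot as it stands.
- The arm moves only by the tool move_arm, never from a script. Its argument "steps" is a list of rows, each an object of numbers: "tx", "ty", "tz": the shift along the world's x, y, z in cm; "turn": the turn about the world's z in rad; "gripper": the closure, from 0 (fully open) to 1 (shut). A call has 1 to 20 rows; each row is the pose to reach, as a shift and turn from the pose commanded when the call began; what a row does not reach only later rows make up. A row lasts 1/12 s, in which the tool goes at most 41.7 mm and 7.16 degrees, less where a joint would pass 70% of its speed; a pose out of reach is approached as far as the arm can. A call with a gripper value outside its range is refused whole. The fingers move at their own pace and stop on an object; the grip force is fixed at half the most. Time passes only in rows, so rows that repeat a pose let the fingers close. It gives the time, the measured TCP pose, the force, the opening and the grip force at its end, in the units of the state.
- r.observe(): the state, without advancing time (a new reading comes with each control period).
- grab_frame(name): name is "scene" or "top"; returns a dict with "color" (400x640x3 uint8, red, green, blue), "z_map" (400x640 float32, m along the optical axis (not along the pixel's ray), 0 where there is no reading), "K" (3x3 intrinsics, pixels), "camera_from_world" (4x4, takes a point from world to camera coordinates). Camera axes: x right, y up, looking along -z (the intrinsics and any distortion apply to the point x, -y, -z); pixel columns grow to the right and rows downward; lengths in m; the calibration is good to about 2 mm. A picture is of the moment at which its call begins.
- job.job_done(): hands the job in; it is judged then, once.
The state is a dict: "t": time; "joint_pos": joint angles; "dq": joint speeds; "joint_torque": joint torques, N m; "ee_pos": TCP position; "orientation": TCP orientation; "wrist_force": force on the tool from outside, world axes, zero at the start; "wrist_torque": the same for the moment, N m; "width": opening from 0.0 (shut) to 1.0 (fully open); "grip_force": force on a finger pad.
Only numpy, scipy, OpenCV 4.12 (cv2) and the standard library are available. Lean on these libraries where they do the work, as an engineer would, in place of code of your own. Each camera call takes 0.05 s, during which the arm holds its last target. There are 200 camera calls.

## Task

I need the spoons underneath: on the white cutlery tray whose sliding compartment has the round knob, press down the catch that holds the compartment so that it springs free, then slide it along to the other end of the tray until the spring catch there clicks in behind it. Leave the compartment with the flat bar grip where it is.

Things in the scene. Friction and masses are not known exactly. Their poses are not given: they have to be found in the camera images.
- knob_tray: White cutlery tray, fixed, with the round-knob compartment; a like tray with a bar-grip one is not meant. Origin: centre of underside, z up, y along the rail. Trough 80 (x) by 220 (y) mm, end walls 36 high. Press pads of two catches stand at x=-74 mm on a 14 mm high step; their teeth (39 high, x -44 to -54) meet a lug on the compartment (to x=-54, 33 to 39 high): press outside its path.
- knob_box (a joint): Travel (m) of the compartment towards tray +y: 0 to 0.002 held by start catch, 0.11 home at the stop. Compartment 80 x 90 mm, deck 41 high; upright wooden knob at its centre, tray x=0, y=-55 mm + travel; knob 28 mm wide from 52 to 74 mm above the table, top 77. Start catch pressed: a spring pushes it about 33 mm along. Slides with about 1 N; passing the end catch takes about 4 N more.
- knob_catch_start (a joint): Press travel (m) of the start catch: 0 up, 0.010 fully down. White square pad 30 x 30 mm, centre at tray x=-74, y=-40 mm, top 34 mm above the table, moves straight down; about 5 N takes it fully down, 7 mm frees the compartment. Springs back up by itself.
- knob_catch_end (a joint): The same for the end catch, pad centre at tray x=-74, y=+40 mm. The arriving compartment presses it down along a ramp by itself; it springs back to near 0 behind the lug once the compartment is home.
- bar_box (a joint): Travel (m) of the compartment with the flat wooden bar grip (56 x 12 mm, 36 tall), in the other tray of the same make beside it; it starts within 2 mm of 0 and stays there.

How it is judged:
By the outcome, as a careful person would: the job done as asked, in the order asked, and still so for the second after the job is handed in, with the robot touching nothing.
It also fails if it takes over 35 s, if anything falls off the work surface, if the arm or the gripper's body presses on something with over 40 N, if the wrist force passes 120 N, or if a joint passes its speed limit or range.

## Working session

There is one attempt and no reset: what is moved stays moved. The work goes in short steps, Python scripts to look and compute and a tool call to move; the robot and the scene stay as the last step left them, time stands still between calls to the robot, and variables do not carry over. Pictures are saved under pics/ and viewed, at most 10 in all, crops included, and the job is handed in when it is done.

Besides the shell and the picture viewer there is one more tool, called after "Emit:" as name(argument=value, ...), one argument or row to a line, values as JSON. move_arm: Moves the arm, as the interface text tells. Its arguments: {"type":"object","properties":{"steps":{"type":"array"}},"required":["steps"]}

```bash
mkdir -p pics
python3 - <<'E'
from rig import r, grab_frame
import cv2, numpy as np
s=r.observe();print(s['t'],s['ee_pos'],s['orientation'],s['width'],s['wrist_force'])
for n in("top","scene"):
    f=grab_frame(n);cv2.imwrite(f"pics/{n}0.png",f["color"][...,::-1]);np.savez(f"pics/{n}0.npz",**f)
    print(f["K"],f["camera_from_world"])
E
```

```text
0.0 [ 0.26707796 -0.56465072  0.21892912] [-6.20220525e-04  9.75696871e-01  2.19123723e-01 -1.61614474e-04] 1.0019564439975368 [-1.0274519  -1.17283676  0.23649714]
[[377.79112951   0.         320.47953926]
 [  0.         377.79112951 200.64968476]
 [  0.           0.           1.        ]] [[-0.0148847  -0.99856555  0.0514323  -0.0451606 ]
 [ 0.9973923  -0.01119497  0.07129711 -0.60809705]
 [-0.07061906  0.05235941  0.99612822 -0.7104949 ]
 [ 0.          0.          0.          1.        ]]
[[427.56979717   0.         317.97977519]
 [  0.         427.56979717 194.9611804 ]
 [  0.           0.           1.        ]] [[ 0.72671622  0.68684807 -0.01110249 -0.4228401 ]
 [-0.46260539  0.50127747  0.73124357  0.27142939]
 [ 0.50781866 -0.52627049  0.68202608 -1.04943755]
 [ 0.          0.          0.          1.        ]]
```

View pics/top0.png

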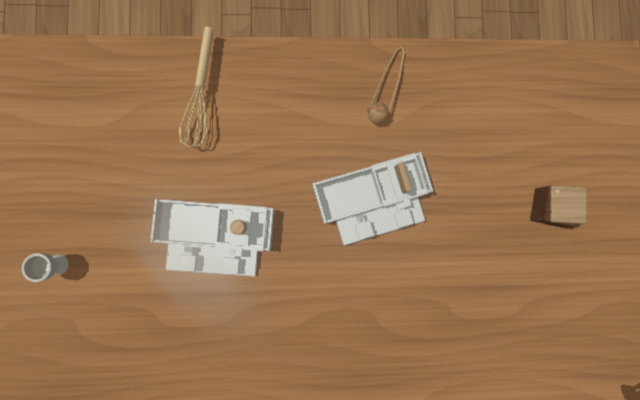

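View pics/scene0.png

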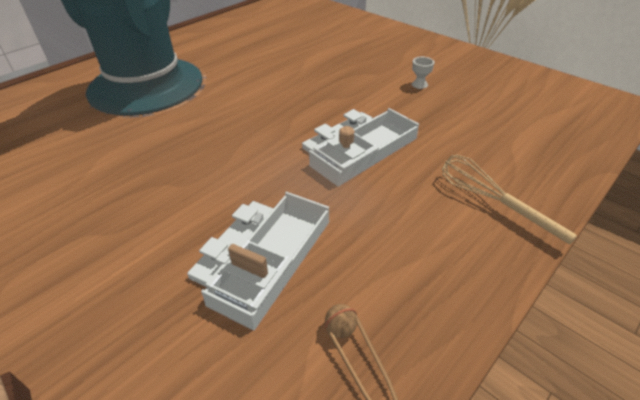

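The top view shows the knob tray on the left: knob at (237,227), pads on the lower (robot) side near (190,252) and (240,252), so tray +y is roughly world +y. The bar tray is at (370,195). The scene view agrees, with the knob tray at (360,140).

```bash
cat > h.py <<'E'
import cv2, numpy as np
def cloud(f):
    K,T=f["K"],f["camera_from_world"];z=f["z_map"];v,u=np.mgrid[:400,:640]
    p=np.stack([(u-K[0,2])/K[0,0]*z,-(v-K[1,2])/K[1,1]*z,-z],-1)
    return (p-T[:3,3])@T[:3,:3]
def ray(f,uv,h):
    K,T=f["K"],f["camera_from_world"];uv=np.atleast_2d(uv).astype(float)
    d=np.c_[(uv[:,0]-K[0,2])/K[0,0],-(uv[:,1]-K[1,2])/K[1,1],-np.ones(len(uv))]@T[:3,:3]
    c=-T[:3,:3].T@T[:3,3];return c+d*((h-c[2])/d[:,2])[:,None]
def knob(f,lo,hi):  # brown knob by height band
    P=cloud(f);m=(P[...,2]>.06)&(P[...,2]<.09)&(P[...,1]>lo)&(P[...,1]<hi)&(P[...,0]>.4)&(P[...,0]<.75)
    return m,P
E
python3 - <<'E'
from h import *
f=dict(np.load("pics/top0.npz"));P=cloud(f)
hsv=cv2.cvtColor(f["color"],cv2.COLOR_RGB2HSV);w=(hsv[...,1]<60)&(hsv[...,2]>90)
roi=np.zeros((400,640),bool);roi[185:290,140:285]=1
m,_=knob(f,.1,.45);m&=roi
print("knob px",np.argwhere(m).mean(0)[::-1],m.sum(),"P",np.median(P[m],0))
uv=np.argwhere(m)[:,::-1];print("knob top ray",ray(f,uv,.077).mean(0))
mk=(w&roi).astype(np.uint8)
c=max(cv2.findContours(mk,0,1)[0],key=cv2.contourArea)
ap=cv2.approxPolyDP(c,3,True)[:,0];print(ap.tolist());
print(np.round(np.array([P[v,u] for u,v in ap]),3))
# trough wall tops: rim 30..40 mm
h=P[...,2]
print("table z",np.median(h[~w&(h!=0)][::50]))
big=cv2.resize(f["color"][185:290,140:285,::-1],None,fx=5,fy=5,interpolation=cv2.INTER_CUBIC);cv2.imwrite("pics/crop.png",big)
for v in range(244,280,3): print(v,[int(1000*h[v,u]) for u in range(164,268,4)])
E
```

```text
knob px [233.26582278 226.72151899] 79 P [0.5586859  0.10519096 0.07600281]
knob top ray [0.55915803 0.1047877  0.077     ]
[[154, 200], [150, 241], [168, 244], [167, 270], [253, 276], [257, 252], [270, 249], [272, 208]]
[[ 0.614  0.273 -0.002]
 [ 0.534  0.278  0.   ]
 [ 0.528  0.24   0.012]
 [ 0.478  0.245 -0.   ]
 [ 0.463  0.08  -0.001]
 [ 0.51   0.071  0.006]
 [ 0.515  0.046  0.01 ]
 [ 0.594  0.04   0.035]]
table z -0.0003080021406677672
244 [1, 11, 12, 12, 11, 16, 29, 29, 30, 30, 31, 31, 31, 34, 35, 38, 36, 40, 39, 41, 42, 37, 31, 21, 16, 20]
247 [-1, 9, 12, 14, 11, 37, 37, 31, 12, 11, 13, 14, 12, 13, 36, 37, 35, 37, 40, 34, 37, 37, 35, 36, 36, 11]
250 [1, 13, 14, 14, 14, 39, 33, 30, 13, 14, 12, 14, 12, 13, 13, 12, 16, 35, 38, 40, 12, 12, 12, 13, 37, 0]
253 [0, 12, 14, 11, 12, 14, 31, 12, 12, 12, 14, 13, 12, 14, 13, 15, 30, 39, 38, 39, 13, 13, 15, 14, -1, 1]
256 [-1, 12, 12, 14, 33, 32, 32, 33, 12, 14, 13, 14, 12, 12, 15, 11, 27, 753, 11, 11, 14, 13, 15, 12, 1, 1]
259 [0, 12, 13, 13, 31, 32, 32, 32, 12, 14, 12, 13, 13, 15, 13, 34, 32, 33, 33, 12, 10, 14, 13, 11, 0, -1]
262 [1, 13, 11, 753, 32, 32, 35, 33, 14, 15, 13, 12, 12, 14, 13, 33, 32, 36, 33, 12, 14, 13, 13, 7, -1, -1]
265 [-1, 12, 12, 14, 33, 33, 32, 33, 12, 15, 11, 13, 14, 14, 12, 32, 32, 34, 33, 13, 13, 12, 13, 4, 0, 2]
268 [0, 11, 13, 13, 33, 31, 31, 32, 12, 13, 12, 12, 12, 12, 13, 32, 32, 35, 34, 12, 14, 12, 16, 0, -1, 0]
271 [0, 1, -1, 0, 0, -2, 0, 31, 14, 12, 12, 13, 11, 13, 14, 35, 32, 34, 33, 13, 15, 14, 13, 0, -2, -1]
274 [0, -3, 0, 0, 0, 0, 0, 0, 0, -3, 1, 0, -1, 0, 1, 0, 0, 13, 33, 11, 13, 15, 14, -1, -2, 0]
277 [-1, 0, 0, 0, 0, 0, 2, 0, -1, 0, -1, 1, 0, -4, -1, 0, -1, -1, 0, 0, -1, 1, -2, 1, 0, -1]
```

View pics/crop.png

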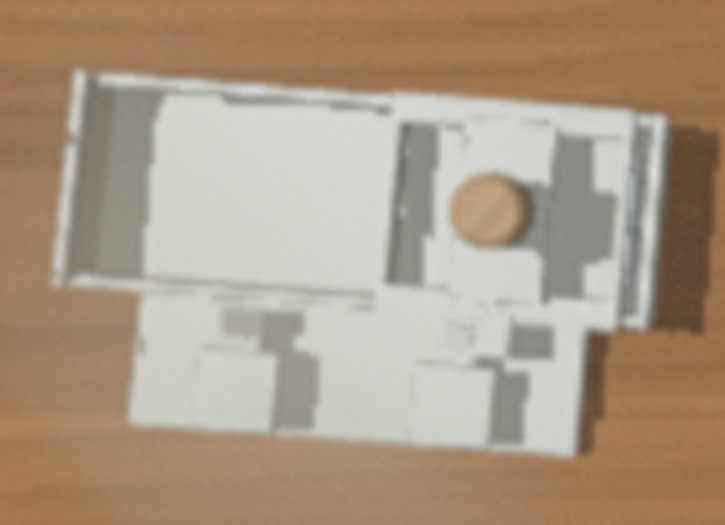

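The crop shows the knob centre at crop (490,210), i.e. pixel (237.6,226.6). The start pad is at crop (452,402), i.e. (230,265), and the end pad at (237,388), i.e. (187,262). I'll fit the knob by colour and the pads by height.

```bash
cat >> h.py <<'E'
def knobpos(f,h=.077):
    hsv=cv2.cvtColor(f["color"],cv2.COLOR_RGB2HSV);P=cloud(f)
    m=(hsv[...,1]>60)&(P[...,2]>.065)&(P[...,2]<.085);m=m.astype(np.uint8)
    m[:185]=0;m[290:]=0;m[:,:140]=0;m[:,285:]=0
    c=max(cv2.findContours(m,0,1)[0],key=cv2.contourArea);(u,v),rad=cv2.minEnclosingCircle(c)
    return (u,v),rad,ray(f,(u,v),h)[0]
E
python3 - <<'E'
from h import *
f=dict(np.load("pics/top0.npz"));P=cloud(f);h=P[...,2]
print("knob",knobpos(f))
pads=[]
for a,b in((170,208),(212,250)):
    m=((h>.026)&(h<.042)).astype(np.uint8);m[:258]=0;m[278:]=0;m[:,:a]=0;m[:,b:]=0
    # full pad: trace down to v 253 in pad columns by largest contour
    c=max(cv2.findContours(m,0,1)[0],key=cv2.contourArea);print(cv2.boundingRect(c))
# crop corners (px/5): pads read off crop
cr=lambda x,y:((x+.5)/5-.5+140,(y+.5)/5-.5+185)
E=ray(f,[cr(*p) for p in((203,347),(277,352),(272,429),(197,426))],.034)
S=ray(f,[cr(*p) for p in((416,362),(493,368),(490,443),(412,440))],.034)
print("E",E.mean(0),"S",S.mean(0),"sizes",[np.linalg.norm(q[i]-q[i-1]).round(3) for q in(E,S) for i in range(4)])
d=(E-S).mean(0);print("sep",np.linalg.norm(d),"yaw",np.arctan2(-d[0],d[1]))
# trough: outer rim corners, far edge at z~.036
R=ray(f,[cr(*p) for p in((78,70),(668,116),(652,328),(53,287))],.036)
print("rim",R.round(3).tolist(),"mean",R.mean(0));d2=(R[0]+R[3]-R[1]-R[2])/2;print("yaw",np.arctan2(-d2[0],d2[1]),np.linalg.norm(d2))
K=np.array(knobpos(f)[2])
for y in (np.arctan2(-d[0],d[1]),np.arctan2(-d2[0],d2[1])):
    Rz=np.array([[np.cos(y),-np.sin(y)],[np.sin(y),np.cos(y)]])
    print("tray frame: knob-S",Rz.T@(K-S.mean(0))[:2],"origin by knob",K[:2]+Rz@[0,.055], "by pads",((E+S).mean(0)/2)[:2]+Rz@[.074,0])
E
```

```text
knob ((237.5898895263672, 226.8483123779297), 7.637246131896973, array([0.5588176 , 0.09722091, 0.077     ]))
(178, 258, 18, 14)
(222, 258, 17, 17)
E [0.49475832 0.19715966 0.034     ] S [0.48775338 0.11802164 0.034     ] sizes [np.float64(0.029), np.float64(0.027), np.float64(0.028), np.float64(0.027), np.float64(0.029), np.float64(0.029), np.float64(0.028), np.float64(0.029)]
sep 0.07944743933793283 yaw -0.08828536849462436
rim [[0.614, 0.256, 0.036], [0.594, 0.037, 0.036], [0.514, 0.044, 0.036], [0.533, 0.264, 0.036]] mean [0.56390821 0.1503102  0.036     ]
yaw -0.0882917971406705 0.22035437575408498
tray frame: knob-S [ 0.07262146 -0.01445393] origin by knob [0.56366699 0.15200671] by pads [0.56496765 0.15106601]
tray frame: knob-S [ 0.07262156 -0.01445346] origin by knob [0.56366734 0.15200667] by pads [0.5649676  0.15106554]
```

The measurements agree with the given sizes: pads 29 mm across and 79.4 mm apart, tray 220 mm long, yaw -0.088, origin (0.564, 0.151). Next I go above the start pad with the gripper shut and the closing line along the tray's y.

Emit:
move_arm(
  steps=[
    {"tx": 21.9, "ty": 68.3, "tz": 0, "turn": -0.53, "gripper": 1},
    {"tx": 21.9, "ty": 68.3, "tz": 0, "turn": -0.53, "gripper": 1},
    {"tx": 21.9, "ty": 68.3, "tz": 0, "turn": -0.53, "gripper": 1},
    {"tx": 21.9, "ty": 68.3, "tz": 0, "turn": -0.53, "gripper": 1},
    {"tx": 21.9, "ty": 68.3, "tz": 0, "turn": -0.53, "gripper": 1},
    {"tx": 21.9, "ty": 68.3, "tz": 0, "turn": -0.53, "gripper": 1},
    {"tx": 21.9, "ty": 68.3, "tz": 0, "turn": -0.53, "gripper": 1},
    {"tx": 21.9, "ty": 68.3, "tz": 0, "turn": -0.53, "gripper": 1},
    {"tx": 21.9, "ty": 68.3, "tz": 0, "turn": -0.53, "gripper": 1},
    {"tx": 21.9, "ty": 68.3, "tz": 0, "turn": -0.53, "gripper": 1},
    {"tx": 21.9, "ty": 68.3, "tz": 0, "turn": -0.53, "gripper": 1},
    {"tx": 21.9, "ty": 68.3, "tz": 0, "turn": -0.53, "gripper": 1},
    {"tx": 21.9, "ty": 68.3, "tz": 0, "turn": -0.53, "gripper": 1},
    {"tx": 21.9, "ty": 68.3, "tz": 0, "turn": -0.53, "gripper": 1},
    {"tx": 21.9, "ty": 68.3, "tz": 0, "turn": -0.53, "gripper": 1},
    {"tx": 21.9, "ty": 68.3, "tz": 0, "turn": -0.53, "gripper": 1},
    {"tx": 21.9, "ty": 68.3, "tz": 0, "turn": -0.53, "gripper": 1},
    {"tx": 21.9, "ty": 68.3, "tz": 0, "turn": -0.53, "gripper": 1},
    {"tx": 21.9, "ty": 68.3, "tz": 0, "turn": -0.53, "gripper": 1},
    {"tx": 21.9, "ty": 68.3, "tz": 0, "turn": -0.53, "gripper": 1},
  ],
)

```text
t: 1.77
ee_pos: [0.486, 0.1187, 0.2191]
orientation: [-0.0, 0.999, -0.043, -0.001]
wrist_force: [-0.9, -0.9, 0.3]
width: 0.005
grip_force: 0.0
```

Emit:
move_arm(
  steps=[
    {"tz": -4},
    {"tz": -8},
    {"tz": -12},
    {"tz": -15},
    {"tz": -16.2},
    {"tz": -16.8},
    {"tz": -17.1},
    {"tz": -17.4},
    {"tz": -17.4},
    {"tz": -17.4},
  ],
)

```text
invalid input
```

Emit:
move_arm(
  steps=[
    {"tx": 0, "ty": 0, "tz": -4, "turn": 0, "gripper": 1},
    {"tx": 0, "ty": 0, "tz": -8, "turn": 0, "gripper": 1},
    {"tx": 0, "ty": 0, "tz": -12, "turn": 0, "gripper": 1},
    {"tx": 0, "ty": 0, "tz": -15, "turn": 0, "gripper": 1},
    {"tx": 0, "ty": 0, "tz": -16.2, "turn": 0, "gripper": 1},
    {"tx": 0, "ty": 0, "tz": -16.8, "turn": 0, "gripper": 1},
    {"tx": 0, "ty": 0, "tz": -17.2, "turn": 0, "gripper": 1},
    {"tx": 0, "ty": 0, "tz": -17.4, "turn": 0, "gripper": 1},
    {"tx": 0, "ty": 0, "tz": -17.4, "turn": 0, "gripper": 1},
  ],
)

```text
t: 2.52
ee_pos: [0.487, 0.118, 0.0466]
orientation: [-0.0, 0.999, -0.044, 0.001]
wrist_force: [0.1, -0.2, -0.3]
width: -0.005
grip_force: 0.0
```

Emit:
move_arm(
  steps=[
    {"tx": 0, "ty": 0, "tz": -0.2, "turn": 0, "gripper": 1},
    {"tx": 0, "ty": 0, "tz": -0.4, "turn": 0, "gripper": 1},
    {"tx": 0, "ty": 0, "tz": -0.6, "turn": 0, "gripper": 1},
    {"tx": 0, "ty": 0, "tz": -0.6, "turn": 0, "gripper": 1},
    {"tx": 0, "ty": 0, "tz": -0.6, "turn": 0, "gripper": 1},
  ],
)

```text
t: 2.93
ee_pos: [0.4862, 0.1181, 0.0396]
orientation: [-0.0, 0.999, -0.044, -0.0]
wrist_force: [-0.2, -0.7, -1.4]
width: 0.004
grip_force: 0.0
```

```bash
cat >> h.py <<'E'
def look(n):
    from rig import r, grab_frame
    f=grab_frame("scene");cv2.imwrite(f"pics/{n}.png",cv2.resize(f["color"][90:200,280:440,::-1],None,fx=4,fy=4,interpolation=cv2.INTER_CUBIC))
    hsv=cv2.cvtColor(f["color"],cv2.COLOR_RGB2HSV)
    s=r.observe();print(s['t'],s['ee_pos'],s['wrist_force'],s['width'])
E
python3 -c "import h;h.look('press')"
```

```text
2.9833 [0.48625963 0.11804708 0.03963625] [-0.73487833 -0.1589672   0.32886604] -0.000784481376189023
```

View pics/press.png

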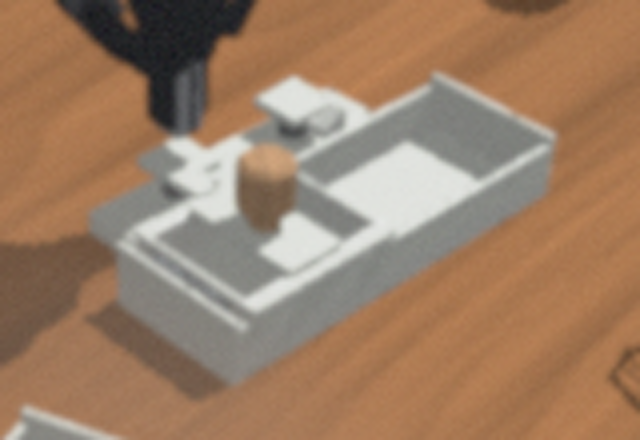

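The compartment has not moved. The fingertip is at crop (182,132), pixel (325,123), and looks to be just above or behind the pad at crop (190,165). I'll check by projection.

Run:
```python
import numpy as np
f=dict(np.load("pics/scene0.npz"));K,T=f["K"],f["camera_from_world"]
def pr(p):
    c=T@np.r_[p,1];return (K[:2,:2]@(c[:2]*[1,-1]/-c[2])+K[:2,2])
for n,p in dict(tip26=(.486,.118,.0256),tip40=(.486,.118,.040),tip60=(.486,.118,.06),pad=(.487,.118,.034)).items():
    u=pr(p);print(n,u.round(1),((u-[280,90])*4).round())
```

```text
tip26 [323.6 132.1] [174. 169.]
tip40 [323.6 126. ] [174. 144.]
tip60 [323.5 117.3] [174. 109.]
pad [323.9 128.8] [176. 155.]
```

Emit:
move_arm(
  steps=[
    {"tx": 0, "ty": 0, "tz": -0.3, "turn": 0, "gripper": 1},
    {"tx": 0, "ty": 0, "tz": -0.6, "turn": 0, "gripper": 1},
    {"tx": 0, "ty": 0, "tz": -0.6, "turn": 0, "gripper": 1},
  ],
)

```text
t: 3.23
ee_pos: [0.4859, 0.1179, 0.0329]
orientation: [0.0, 0.999, -0.044, -0.0]
wrist_force: [-0.1, -0.9, 0.5]
width: 0.002
grip_force: 0.0
```

```bash
python3 -c "import h;h.look('press2')"
```

```text
3.2833 [0.48595192 0.11800612 0.03316281] [0.52392231 0.28523777 0.54173423] 0.002141689682619361
```

View pics/press2.png

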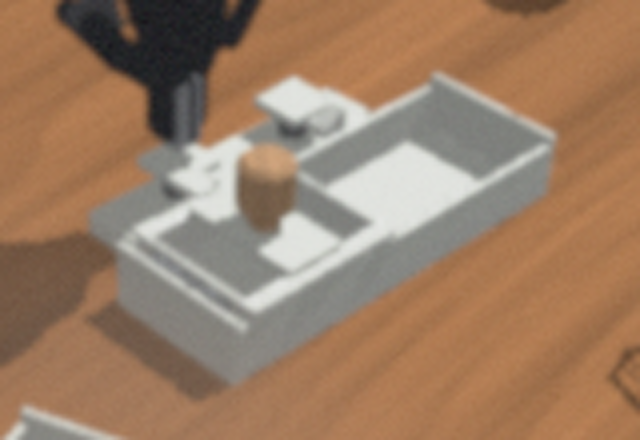

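Run:
```python
from h import *
from rig import r,grab_frame
f=grab_frame("scene");P=cloud(f);g=cv2.cvtColor(f["color"],cv2.COLOR_RGB2HSV)
for v in range(106,136,2): print(v,[(tuple((P[v,u]*1000).astype(int)),int(g[v,u,2])) for u in (321,325,329)])
```

```text
106 [((np.int64(494), np.int64(102), np.int64(95)), 38), ((np.int64(496), np.int64(110), np.int64(92)), 37), ((np.int64(497), np.int64(120), np.int64(88)), 27)]
108 [((np.int64(494), np.int64(101), np.int64(91)), 38), ((np.int64(497), np.int64(109), np.int64(89)), 39), ((np.int64(495), np.int64(122), np.int64(82)), 70)]
110 [((np.int64(490), np.int64(105), np.int64(83)), 34), ((np.int64(497), np.int64(109), np.int64(85)), 52), ((np.int64(496), np.int64(121), np.int64(79)), 88)]
112 [((np.int64(491), np.int64(104), np.int64(80)), 35), ((np.int64(494), np.int64(112), np.int64(77)), 87), ((np.int64(496), np.int64(122), np.int64(74)), 86)]
114 [((np.int64(489), np.int64(107), np.int64(73)), 37), ((np.int64(496), np.int64(110), np.int64(75)), 97), ((np.int64(495), np.int64(122), np.int64(69)), 85)]
116 [((np.int64(492), np.int64(104), np.int64(72)), 35), ((np.int64(495), np.int64(111), np.int64(70)), 95), ((np.int64(497), np.int64(120), np.int64(66)), 83)]
118 [((np.int64(491), np.int64(104), np.int64(67)), 37), ((np.int64(495), np.int64(111), np.int64(65)), 95), ((np.int64(495), np.int64
[... 631 characters left out ...]
t64(488), np.int64(131), np.int64(34)), 201)]
128 [((np.int64(481), np.int64(115), np.int64(34)), 133), ((np.int64(486), np.int64(121), np.int64(34)), 139), ((np.int64(493), np.int64(126), np.int64(34)), 223)]
130 [((np.int64(486), np.int64(110), np.int64(34)), 134), ((np.int64(490), np.int64(116), np.int64(33)), 134), ((np.int64(498), np.int64(120), np.int64(34)), 225)]
132 [((np.int64(489), np.int64(106), np.int64(33)), 135), ((np.int64(496), np.int64(110), np.int64(34)), 190), ((np.int64(506), np.int64(111), np.int64(38)), 221)]
134 [((np.int64(494), np.int64(101), np.int64(33)), 138), ((np.int64(506), np.int64(99), np.int64(40)), 224), ((np.int64(511), np.int64(105), np.int64(39)), 226)]
```

The depth map puts the fingertips at z≈0.045, above an unpressed pad at 0.034, and centred on it in xy. The tips therefore sit higher than expected. I'll lower until there is contact.

Emit:
move_arm(
  steps=[
    {"tx": 0, "ty": 0, "tz": -0.4, "turn": 0, "gripper": 1},
    {"tx": 0, "ty": 0, "tz": -0.8, "turn": 0, "gripper": 1},
    {"tx": 0, "ty": 0, "tz": -1.1, "turn": 0, "gripper": 1},
    {"tx": 0, "ty": 0, "tz": -1.3, "turn": 0, "gripper": 1},
    {"tx": 0, "ty": 0, "tz": -1.3, "turn": 0, "gripper": 1},
  ],
)

```text
t: 3.75
ee_pos: [0.486, 0.118, 0.0201]
orientation: [0.0, 0.999, -0.044, -0.0]
wrist_force: [-0.2, -0.1, -0.3]
width: 0.0
grip_force: 0.0
```

Emit:
move_arm(
  steps=[
    {"tx": 0, "ty": 0, "tz": -0.2, "turn": 0, "gripper": 1},
    {"tx": 0, "ty": 0, "tz": -0.4, "turn": 0, "gripper": 1},
    {"tx": 0, "ty": 0, "tz": -0.4, "turn": 0, "gripper": 1},
  ],
)

```text
t: 4.0
ee_pos: [0.4862, 0.118, 0.0163]
orientation: [-0.0, 0.999, -0.044, -0.0]
wrist_force: [-1.3, -1.3, 3.0]
width: 0.003
grip_force: 1.4
```

Run:
```python
from h import *
from rig import r,grab_frame
s=r.observe();print(s['t'],s['ee_pos'],s['wrist_force'])
f=grab_frame("scene");P=cloud(f)
for v in range(118,140,2): print(v,[(P[v,u]*1000).astype(int).tolist() for u in (321,325,329)])
```

```text
4.0 [0.48621706 0.11796571 0.01633588] [-1.26541721 -1.31842698  2.96260137]
118 [[490, 105, 66], [497, 110, 67], [496, 122, 60]]
120 [[492, 103, 63], [495, 111, 61], [497, 120, 57]]
122 [[491, 104, 58], [495, 111, 56], [497, 121, 52]]
124 [[491, 104, 53], [496, 110, 52], [497, 121, 48]]
126 [[491, 105, 48], [497, 109, 49], [496, 121, 43]]
128 [[491, 104, 44], [497, 109, 44], [497, 120, 39]]
130 [[491, 104, 40], [496, 111, 38], [498, 120, 35]]
132 [[490, 105, 34], [496, 110, 35], [496, 122, 28]]
134 [[489, 106, 28], [493, 113, 26], [500, 118, 27]]
136 [[493, 102, 27], [498, 108, 27], [508, 108, 32]]
138 [[486, 109, 16], [499, 107, 23], [517, 99, 36]]
```

Contact: the pad is about 6 mm down at 3 N. Pressing on.

Emit:
move_arm(
  steps=[
    {"tx": 0, "ty": 0, "tz": -0.1, "turn": 0, "gripper": 1},
    {"tx": 0, "ty": 0, "tz": -0.2, "turn": 0, "gripper": 1},
    {"tx": 0, "ty": 0, "tz": -0.3, "turn": 0, "gripper": 1},
    {"tx": 0, "ty": 0, "tz": -0.3, "turn": 0, "gripper": 1},
    {"tx": 0, "ty": 0, "tz": -0.3, "turn": 0, "gripper": 1},
    {"tx": 0, "ty": 0, "tz": -0.3, "turn": 0, "gripper": 1},
  ],
)

```text
t: 4.55
ee_pos: [0.4862, 0.118, 0.0136]
orientation: [-0.0, 0.999, -0.044, -0.0]
wrist_force: [0.0, -1.8, 3.3]
width: -0.002
grip_force: 1.7
```

```bash
python3 -c "import h;h.look('press3')"
```

```text
4.6 [0.48626229 0.11800996 0.01361489] [-1.85560057 -1.25761474  4.0667552 ] 0.0012738338091184897
```

View pics/press3.png

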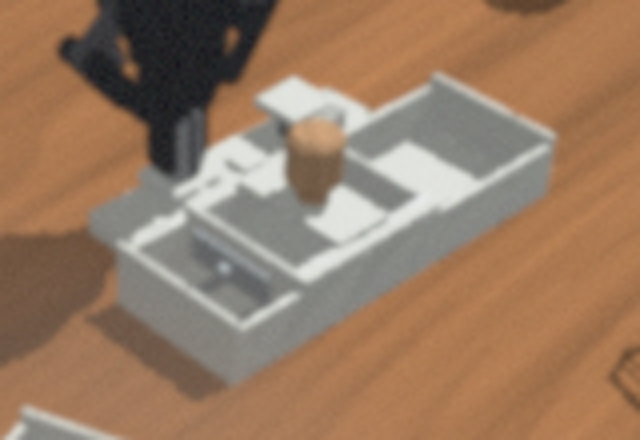

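The compartment has sprung about 33 mm along, with the knob now at crop (315,150). I'll lift, move behind the knob with the fingers shut, and lower.

Emit:
move_arm(
  steps=[
    {"tx": 0, "ty": 0, "tz": 3, "turn": 0, "gripper": 1},
    {"tx": 0, "ty": 0, "tz": 6, "turn": 0, "gripper": 1},
    {"tx": 0, "ty": 0, "tz": 9, "turn": 0, "gripper": 1},
    {"tx": 3, "ty": -1.5, "tz": 9, "turn": 0, "gripper": 1},
    {"tx": 6, "ty": -3, "tz": 9, "turn": 0, "gripper": 1},
    {"tx": 7.2, "ty": -3.5, "tz": 9, "turn": 0, "gripper": 1},
    {"tx": 7.2, "ty": -3.5, "tz": 9, "turn": 0, "gripper": 1},
    {"tx": 7.2, "ty": -3.5, "tz": 6, "turn": 0, "gripper": 1},
    {"tx": 7.2, "ty": -3.5, "tz": 4, "turn": 0, "gripper": 1},
    {"tx": 7.2, "ty": -3.5, "tz": 3.1, "turn": 0, "gripper": 1},
    {"tx": 7.2, "ty": -3.5, "tz": 3.1, "turn": 0, "gripper": 1},
  ],
)

```text
t: 5.52
ee_pos: [0.5567, 0.0833, 0.0428]
orientation: [0.0, 0.999, -0.044, -0.002]
wrist_force: [-0.7, -0.3, -0.1]
width: 0.004
grip_force: 0.0
```

```bash
python3 -c "import h;h.look('behind')"
```

```text
5.5667 [0.55757529 0.08338054 0.04424365] [0.26475519 0.10622977 1.59510662] 0.00016643932511956213
```

View pics/behind.png

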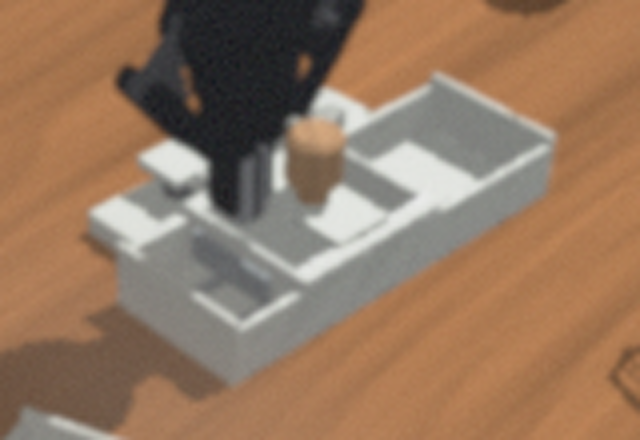

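The shut fingers stand behind the knob at crop (240,190), and the start catch is up again. Now I push along tray +y.

Emit:
move_arm(
  steps=[
    {"tx": 0.09, "ty": 1.0, "tz": 0, "turn": 0, "gripper": 1},
    {"tx": 0.16, "ty": 1.8, "tz": 0, "turn": 0, "gripper": 1},
    {"tx": 0.22, "ty": 2.5, "tz": 0, "turn": 0, "gripper": 1},
    {"tx": 0.28, "ty": 3.2, "tz": 0, "turn": 0, "gripper": 1},
    {"tx": 0.34, "ty": 3.9, "tz": 0, "turn": 0, "gripper": 1},
    {"tx": 0.4, "ty": 4.6, "tz": 0, "turn": 0, "gripper": 1},
    {"tx": 0.46, "ty": 5.3, "tz": 0, "turn": 0, "gripper": 1},
    {"tx": 0.53, "ty": 6.0, "tz": 0, "turn": 0, "gripper": 1},
    {"tx": 0.59, "ty": 6.7, "tz": 0, "turn": 0, "gripper": 1},
    {"tx": 0.65, "ty": 7.4, "tz": 0, "turn": 0, "gripper": 1},
    {"tx": 0.7, "ty": 8.0, "tz": 0, "turn": 0, "gripper": 1},
    {"tx": 0.75, "ty": 8.5, "tz": 0, "turn": 0, "gripper": 1},
    {"tx": 0.79, "ty": 8.9, "tz": 0, "turn": 0, "gripper": 1},
    {"tx": 0.8, "ty": 9.1, "tz": 0, "turn": 0, "gripper": 1},
    {"tx": 0.8, "ty": 9.1, "tz": 0, "turn": 0, "gripper": 1},
  ],
)

```text
t: 6.82
ee_pos: [0.5662, 0.1747, 0.0445]
orientation: [-0.0, 0.999, -0.044, -0.0]
wrist_force: [-0.4, -1.3, 0.2]
width: -0.001
grip_force: 0.0
```

```bash
python3 -c "import h;h.look('pushed')"
```

```text
6.8667 [0.5661016  0.1743787  0.04451604] [-0.20084314  0.46551674  0.11773274] 0.00462864232122639
```

View pics/pushed.png

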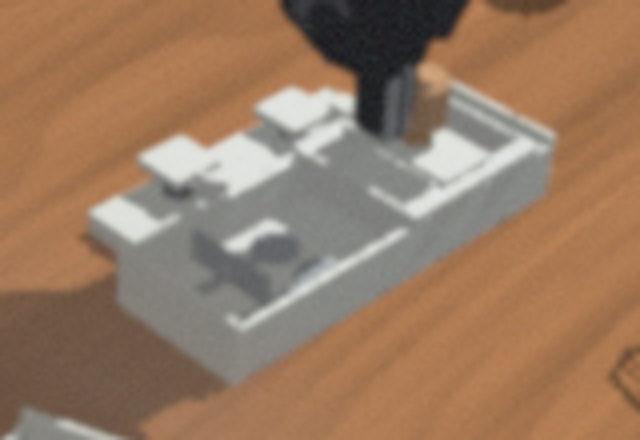

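The compartment is almost at the far end. I'll push the last few millimetres gently, watching the force.

Emit:
move_arm(
  steps=[
    {"tx": 0.02, "ty": 0.2, "tz": 0, "turn": 0, "gripper": 1},
    {"tx": 0.04, "ty": 0.4, "tz": 0, "turn": 0, "gripper": 1},
    {"tx": 0.05, "ty": 0.5, "tz": 0, "turn": 0, "gripper": 1},
    {"tx": 0.05, "ty": 0.5, "tz": 0, "turn": 0, "gripper": 1},
  ],
)

```text
t: 7.2
ee_pos: [0.5667, 0.1794, 0.0446]
orientation: [-0.0, 0.999, -0.044, -0.0]
wrist_force: [-0.7, -0.5, 0.4]
width: -0.001
grip_force: 0.1
```

Emit:
move_arm(
  steps=[
    {"tx": 0.02, "ty": 0.2, "tz": 0, "turn": 0, "gripper": 1},
    {"tx": 0.03, "ty": 0.3, "tz": 0, "turn": 0, "gripper": 1},
    {"tx": 0.03, "ty": 0.3, "tz": 0, "turn": 0, "gripper": 1},
  ],
)

```text
t: 7.45
ee_pos: [0.5668, 0.1801, 0.0444]
orientation: [0.001, 0.999, -0.045, -0.001]
wrist_force: [-3.8, -11.7, 6.0]
width: -0.0
grip_force: 5.7
```

Run:
```python
from h import *
from rig import grab_frame
f=grab_frame("scene");P=cloud(f);hsv=cv2.cvtColor(f["color"],cv2.COLOR_RGB2HSV)
a=-.088;Rz=np.array([[np.cos(a),-np.sin(a)],[np.sin(a),np.cos(a)]])
q=(P[...,:2]-[.5642,.1512])@Rz;z=P[...,2]
k=(hsv[...,1]>60)&(hsv[...,2]>70)&(z>.05)&(z<.082)&(abs(q[...,0])<.025)&(abs(q[...,1])<.1)
print("knob y",np.percentile(q[k][:,1],[2,50,98]),"x",np.percentile(q[k][:,0],[2,50,98]),k.sum())
for y in(-.04,.04):
    m=(abs(q[...,0]+.078)<.008)&(abs(q[...,1]-y)<.01);print("pad z",np.median(z[m]),m.sum())
```

```text
knob y [0.04284672 0.05188618 0.06434427] x [-0.00533528  0.00912522  0.01409174] 132
pad z 0.033728568870291485 66
pad z 0.03363930116042404 58
```

The compartment is against the stop (12 N) and both pads are up at 0.034. I'll back off, lift away and check.

Emit:
move_arm(
  steps=[
    {"tx": -0.1, "ty": -1.2, "tz": 0, "turn": 0, "gripper": 1},
    {"tx": -0.1, "ty": -1.2, "tz": 3, "turn": 0, "gripper": 1},
    {"tx": -0.1, "ty": -1.2, "tz": 7, "turn": 0, "gripper": 1},
    {"tx": -0.1, "ty": -1.2, "tz": 11, "turn": 0, "gripper": 1},
    {"tx": -0.1, "ty": -1.2, "tz": 15, "turn": 0, "gripper": 1},
    {"tx": -0.1, "ty": -5, "tz": 16, "turn": 0, "gripper": 1},
    {"tx": -0.1, "ty": -9, "tz": 16, "turn": 0, "gripper": 1},
    {"tx": -0.1, "ty": -13, "tz": 16, "turn": 0, "gripper": 1},
    {"tx": -0.1, "ty": -17, "tz": 16, "turn": 0, "gripper": 1},
    {"tx": -0.1, "ty": -21, "tz": 16, "turn": 0, "gripper": 1},
    {"tx": -0.1, "ty": -25, "tz": 16, "turn": 0, "gripper": 1},
    {"tx": -0.1, "ty": -25, "tz": 16, "turn": 0, "gripper": 1},
  ],
)

```text
t: 8.5
ee_pos: [0.5653, -0.0771, 0.2044]
orientation: [0.001, 0.999, -0.049, 0.0]
wrist_force: [-0.6, -0.5, 0.3]
width: 0.0
grip_force: 0.0
```

```bash
python3 - <<'E'
from h import *
from rig import grab_frame
f=grab_frame("top")
a=-.088;Rz=np.array([[np.cos(a),-np.sin(a)],[np.sin(a),np.cos(a)]])
k=knobpos(f);print(k,"tray",(k[2][:2]-[.5642,.1512])@Rz)
P=cloud(f);q=(P[...,:2]-[.5642,.1512])@Rz
for y in(-.04,.04):
    m=(abs(q[...,0]+.076)<.01)&(abs(q[...,1]-y)<.01);print("pad z",np.median(P[...,2][m]))
E
python3 -c "import h;h.look('end')"
```

```text
((175.61538696289062, 220.84616088867188), 7.914210319519043, array([0.57092676, 0.20496868, 0.077     ])) tray [0.00197519 0.05415181]
pad z 0.033722989145816964
pad z 0.03337495779257525
8.6 [ 0.56578649 -0.0700454   0.20453163] [0.30151145 0.64294816 0.51848132] 0.007736074563847131
```

View pics/end.png

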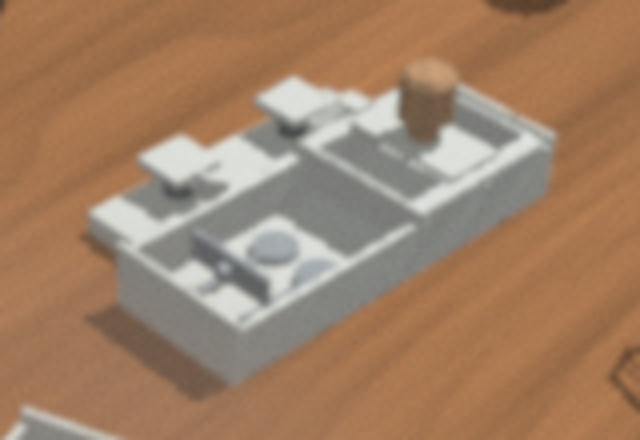

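The knob is at tray y=+54 mm, 108.5 mm from where it started. The end pad is back up, the spoons' compartment is open and the arm is clear.

```bash
python3 -c "
from rig import job;print(job.job_done())"
```

```text
the job is handed in; nothing more can be done
None
```

The round-knob compartment is released and slid to the other end of the tray with the end catch back up behind it, the bar-grip compartment was left alone, and the job is handed in (about 8.6 s of arm time; no verdict was returned).

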